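# Set the setback dial by clicks and load the snap carrier into its jig

## Robot

A 6-joint arm with a two-finger parallel gripper is mounted at the origin on the work surface. World frame = base frame: x ahead of the robot, y to its left, z up, the work surface at z = 0. Lengths are in mm, angles in degrees, forces in N, time in s.
With the tool pointing down it reaches from about 350 to 850 mm from the base axis. Payload 8.1 kg.
Tool frame: the origin (TCP) lies midway between the tips of the shut fingers; the grasp point (between the pads) lies grip_depth behind it (grip_depth is the distance from the TCP to the grasp point, in mm); z points along the fingers, y is the line along which they close (so a half turn about z gives the same grasp; the last joint's range is limited). The gripper opens to 85 mm and grips with 20 to 120 N. Pads are 22 mm wide; open, the fingers measure 114 mm over their backs; the gripper's body (76 mm by 85 mm) begins 54 mm behind the grasp point. The pads swing forward as they close: fully open they stand 13 mm farther back than shut.
Start: joints at [58.992, 7.471, 85.268, -0, 87.261, -4.893], TCP at [264.089, 538.76, 231.292] pointing down, gripper open.
Joint ranges: [-169.43, 169.43], [-51.17, 129.36], [1.28, 143.12], [-76.62, 256.62], [0, 156.53], [-152.29, 152.29]. Speed limits (degrees/s): [136.94, 136.94, 159.86, 180, 180, 180].

## Interface

Orientations are given as [roll, pitch, yaw] about the fixed x, y, z axes, in that order (R = Rz(yaw) Ry(pitch) Rx(roll)).
In Python, from bench import sense, snapshot, hand_in, grip_depth gives the robot as it stands. The module is installed in compiled form; this text tells all that it offers.
- The arm moves only by the tool apply_moves, never from a script. Its argument "series" is text: rows parted by semicolons, each of 5 numbers parted by spaces: the shift along the tool's x, y, z each as a share of 0.3 m, from -1 to 1, then the turn about the tool's z as a share of 2 rad, from -1 to 1, then the gripper's target within -1 to 1 (shut at 1, half-way at 0, fully open at -1). In form: tx ty tz twist gripper; .... A call has 1 to 5 rows; each row shifts and turns the commanded pose from where the row before left it, along the tool's axes as they then stand; what a row does not reach is not made up. A row lasts 1/12 s, in which the tool goes at most 41.7 mm and 7.16 degrees, less where a joint would pass 70% of its speed; a pose out of reach is approached as far as the arm can. A call with a number of a shift or a turn outside -1 to 1 is refused whole. A call with a gripper value outside its range is refused whole. The fingers move at their own pace and stop on an object; "squeeze" is the grip in N (left out, the last holds). Time passes only in rows, so rows that do not move let the fingers close. It gives the time, the measured TCP pose, the force, the opening and the grip force at its end, in the units of the state.
- sense(): the state, without advancing time (a new reading comes with each control period).
- snapshot(name): name is "scene" or "top" or "wrist"; returns a dict with "frame" (384x512x3 uint8, blue, green, red), "depth" (384x512 float32, mm along the optical axis (not along the pixel's ray), 0 where there is no reading), "intrinsics" (3x3 intrinsics, pixels), "extrinsics" (4x4, takes a point from camera to world coordinates); the wrist camera has in their place "tool_from_camera" (4x4, takes a point from camera to tool coordinates, whose origin is the TCP and whose axes are the flange's). Camera axes: x right, y down, z forward; pixel columns grow to the right and rows downward; lengths in mm; the calibration is good to about 2 mm. A picture is of the moment at which its call begins: read the wrist's pose just before it.
- hand_in(): hands the job in; it is judged then, once.
The state is a dict: "time": time; "joint_pos": joint angles; "qd": joint speeds; "joint_efforts": joint torques, N m; "tool_pos": TCP position; "tcp_rot": TCP orientation; "ft_force": force on the tool from outside, world axes, zero at the start; "wrist_torque": the same for the moment, N m; "finger_gap": finger opening in mm; "grip_force": force on a finger pad.
Only numpy, scipy, OpenCV 4.12 (cv2) and the standard library are available. Lean on these libraries where they do the work, as an engineer would, in place of code of your own. Each camera call takes 0.05 s, during which the arm holds its last target. There are 200 camera calls.

## Task

Set the snap jig: turn its black dial anticlockwise (seen from above) until it meets its zero stop, then clockwise exactly five clicks. Then slide the blue carrier, snap end first, in between the converging guides until it rests against the steel back stop, leave the dial at five, let go, and leave the things around the jig where they are.

Things in the scene. Friction and masses are not known exactly. Their poses are not given: they have to be found in the camera images.
- jig: Fixed jig on the table. Origin on the table on its centre line, below the back stop's face at zero clicks; +x is the way the carrier is pushed in, z up. Its green housing, x = 50 to 135 mm, 100 mm wide (y), 45 mm high, carries the dial. Two aluminium guide bars, 22 mm high, 14 mm thick, stand in front of it. No floor plate: the carrier slides on the table.
- mouth (a point): Middle of the guides' wide mouth, at jig x = -100 mm, 12 mm above the table; fixed; axes as the jig's. Here the guides' inner faces are 96 mm apart; they converge straight to x = -45 mm and then run parallel, 46 mm apart, to x = +35 mm.
- dial_grip (a point): Point to grip, on the dial's upright axis, 75 mm above the table at jig x = 95 mm; fixed to the jig (does not turn). The dial is a round black ribbed knob, 42 mm in diameter, 56 to 91 mm above the table, on a 20 mm neck over the housing. It looks alike at every click and has no mark. It starts between clicks 2 and 6; grip it firmly (30 N or more) or it slips.
- dial_top (a point): Top of the dial on its axis, 91 mm above the table; does not turn. 18 clicks to the turn, 20 degrees each: about 0.2 N m resists at most, up to midway between clicks, then it pulls on into the next; released, it springs to the nearest click. Anticlockwise it ends at click 0 on a sprung stop: past click 0 the torque soon exceeds 0.4 N m; let go, it returns to click 0.
- stop_face (a point): Centre of the face of the steel back stop (40 mm wide, 1 to 23 mm above the table) that the carrier's nose meets, 12 mm above the table; axes as the jig's. The dial drives it: it stands at jig x = 0 at click 0 and moves 2 mm towards jig +x with each click clockwise. Pushing on it with up to 20 N does not turn the dial.
- carrier: Loose blue plastic block, 110 mm long (x), 44 mm wide (y), 24 mm high, about 0.15 to 0.3 kg, with a brass snap fastener on top at x = +30 mm and a white strip on top at x = -40 mm. Origin in the middle of its underside; +x points to its nose, which goes into the jig first. It starts on the table in front of the mouth, nose roughly towards it.
- carrier_nose (a point): Middle of the carrier's front end face (snap end), 12 mm above its underside; axes as the carrier's.
- carrier_tail (a point): Middle of the carrier's rear end face, 12 mm above its underside: the place to push.
- spool_red: Bystander: red thread spool standing upright, 34 mm in diameter, 46 mm high; origin under its centre.
- spool_green: Bystander: green thread spool standing upright, 34 mm in diameter, 46 mm high; origin under its centre.
- case_white: Bystander: white plastic case lying flat, 120 x 60 x 28 mm; origin under its centre.
- tape_measure: Bystander: round yellow tape measure lying flat, 54 mm in diameter, 18 mm high; origin under its centre.
There are look-alikes about, which are no part of the job. Of the things like the carrier, leave any that is orange; of the rest the larger one is meant.

How it is judged:
By the outcome, as a careful person would: the job done as asked, in the order asked, and still so for the second after the job is handed in, with the robot touching nothing.
It also fails if it takes over 72 s, if anything falls off the work surface, if the arm or the gripper's body presses on something with over 40 N, if the wrist force passes 120 N, or if a joint passes its speed limit or range.

## Working session

There is one attempt and no reset: what is moved stays moved. The work goes in short steps, Python scripts to look and compute and a tool call to move; the robot and the scene stay as the last step left them, time stands still between calls to the robot, and variables do not carry over. Pictures are saved under pics/ and viewed, at most 10 in all, crops included, and the job is handed in when it is done.

Besides the shell and the picture viewer there is one more tool, called after "Call:" by a JSON object that holds its "method" and its "body", one argument or row to a line. apply_moves: Moves the arm, as the interface text tells. Its arguments: {"type":"object","properties":{"series":{"type":"string"},"squeeze":{"type":"number"}},"required":["series"]}

```bash
mkdir -p pics
cat > h.py <<'E'
import numpy as np,cv2
from bench import sense,snapshot,hand_in,grip_depth
def snap(n,f):
    s=sense(); d=snapshot(n); cv2.imwrite('pics/%s.png'%f,d['frame'])
    np.savez('pics/%s.npz'%f,tool_pos=s['tool_pos'],tcp_rot=s['tcp_rot'],**d); return d
def pt(f,u,v,z=None):
    d=np.load('pics/%s.npz'%f); K=d['intrinsics'];T=d['extrinsics']
    r=np.linalg.inv(K)@[u,v,1]
    if z is None: p=r*d['depth'][int(v),int(u)]
    else:
        rr=T[:3,:3]@r; p=r*((z-T[2,3])/rr[2])
    return (T@[*p,1])[:3].round(1)
E
python3 - <<'E'
from h import *
snap('scene','s1');d=snap('top','t1')
cv2.imwrite('pics/t1b.png',cv2.resize(d['frame'],(800,600),interpolation=cv2.INTER_CUBIC))
print(grip_depth, sense())
E
```

```text
18.700000000000003 {'time': 0.1, 'joint_pos': array([ 5.89935954e+01,  7.50976282e+00,  8.53246865e+01, -1.12337102e-03,
        8.72614629e+01, -4.89109648e+00]), 'qd': array([-0.07391043, -0.12478345, -0.13471608,  0.01241588,  0.12021164,
        0.03408096]), 'joint_efforts': array([ 1.02745445e-03, -5.70956755e+01, -5.01935649e+01, -2.33518458e-04,
        8.39673827e-03, -3.74583249e-05]), 'tool_pos': array([263.81452558, 538.32772089, 230.34416326]), 'tcp_rot': array([-1.79904341e+02, -7.05976178e-03,  1.53884741e+02]), 'ft_force': array([ 0.30007826,  0.32369071, -1.05799112]), 'wrist_torque': array([-0.03603459, -0.01163511, -0.06282115]), 'grip_force': 0.0, 'finger_gap': 85.43214160577408}
```

View pics/t1b.png

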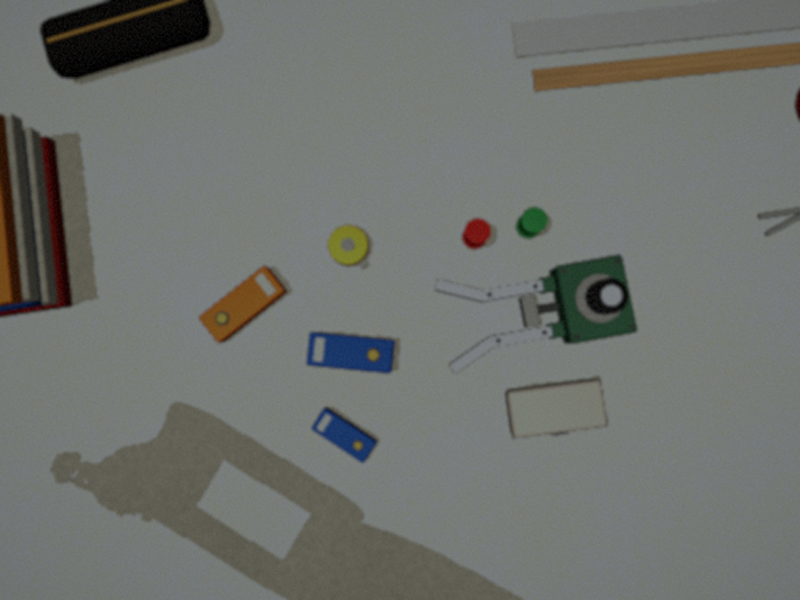

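View pics/s1.png

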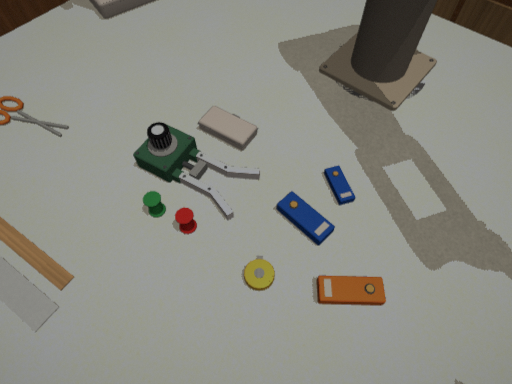

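Run:
```python
from h import *
d=np.load('pics/t1.npz');K=d['intrinsics'];T=d['extrinsics'];D=d['depth']
print(T[:3,3],T[:3,:3].round(3).tolist())
v,u=np.mgrid[:384,:512]
P=np.stack([(u-K[0,2])/K[0,0]*D,(v-K[1,2])/K[1,1]*D,D],-1)@T[:3,:3].T+T[:3,3]
s=.64
g=lambda a,b,z:pt('t1',a*s,b*s,z)
def seg(m,name):
    q=P[m][:,:2].astype(np.float32); r=cv2.minAreaRect(q); print(name,len(q),q.mean(0).round(1),r)
Z=P[...,2]
def box(a,b,c,e): return (u>a*s)&(u<b*s)&(v>c*s)&(v<e*s)
seg(box(530,650,240,360)&(Z>38)&(Z<50),'housing')
seg(box(530,650,240,360)&(Z>80)&(Z<100),'dial')
seg(box(295,405,320,385)&(Z>18)&(Z<30),'carrier')
seg(box(425,547,270,310)&(Z>15)&(Z<28),'g1');seg(box(440,547,320,380)&(Z>15)&(Z<28),'g2')
for n,a,b,z in [('dialtop',611,295,91),('m1',437,284,22),('m2',453,368,22),('p1',489,294,22),('p2',497,341,22),('h1',552,268,45),('h2',620,257,45),('h3',635,332,45),('h4',566,342,45),('c1',309,333,24),('c2',394,340,24),('c3',391,372,24),('c4',307,365,24),('snap',373,355,24),('strip',318,349,24),('red',477,228,46),('green',533,216,46),('case',556,407,28),('tape',348,244,18),('small',345,434,20)]: print(n,g(a,b,z))
```

```text
[483.98167963  33.19598969 788.45879757] [[0.002, -0.997, 0.079], [-1.0, -0.0, 0.017], [-0.017, -0.079, -0.997]]
housing 1660 [ 538.3 -186.9] ((539.8401489257812, -192.435302734375), (100.0983657836914, 85.80772399902344), 10.180525779724121)
dial 451 [ 539.5 -193. ] ((539.8108520507812, -194.28921508789062), (41.28740692138672, 40.946449279785156), 67.89773559570312)
carrier 1197 [472.1 116.3] ((472.10345458984375, 116.80633544921875), (109.95149993896484, 43.96763610839844), 84.400634765625)
g1 676 [549.  -76.3] ((546.4217529296875, -65.1487808227539), (42.40534591674805, 145.16073608398438), 0.9094165563583374)
g2 521 [483.5 -74.7] ((483.0072021484375, -72.71892547607422), (28.534854888916016, 135.8065185546875), 21.30194091796875)
dialtop [ 539.4 -196.2   91. ]
m1 [559.    4.1  22. ]
m2 [451.3 -16.   22. ]
p1 [546.1 -62.8  22. ]
p2 [485.8 -72.4  22. ]
h1 [ 576.9 -138.8   45. ]
h2 [ 590.7 -223.8   45. ]
h3 [ 497.1 -239.7   45. ]
h4 [ 484.6 -154.5   45. ]
c1 [495.6 168.6  24. ]
c2 [486.8  59.3  24. ]
c3 [446.1  63.   24. ]
c4 [454.7 170.5  24. ]
snap [467.6  86.1  24. ]
strip [475.1 156.7  24. ]
red [627.5 -45.5  46. ]
green [ 642.7 -116.    46. ]
case [ 403.2 -144.7   28. ]
tape [611.9 120.1  18. ]
small [367.4 121.5  20. ]
```

Call:
{"method": "apply_moves", "body": {
  "series": "-0.05 -0.047 0 0 -1;-0.09 -0.085 0 0 -1;-0.095 -0.0895 0 0 -1;-0.095 -0.0895 0 0 -1;-0.095 -0.0895 0 0 -1",
  "squeeze": 80
}}

```text
time: 0.52
tool_pos: [325.6, 373.0, 230.6]
tcp_rot: [-179.9, -0.0, 153.9]
ft_force: [1.8, -0.2, 0.4]
finger_gap: 85.2
grip_force: 0.0
```

Call:
{"method": "apply_moves", "body": {
  "series": "-0.095 -0.0895 0 0 -1;-0.095 -0.0895 0 0 -1;-0.095 -0.0895 0 0 -1;-0.095 -0.0895 0 0 -1;-0.095 -0.0895 0 0 -1"
}}

```text
time: 0.93
tool_pos: [394.5, 189.7, 231.0]
tcp_rot: [-180.0, -0.0, 153.9]
ft_force: [0.6, 1.6, -0.1]
finger_gap: 85.7
grip_force: 0.0
```

Call:
{"method": "apply_moves", "body": {
  "series": "-0.095 -0.0895 0 0 -1;-0.095 -0.0895 0 0 -1;-0.095 -0.0895 0 0 -1;-0.095 -0.0895 0 0 -1;-0.095 -0.0895 0 0 -1"
}}

```text
time: 1.35
tool_pos: [463.4, 6.2, 231.1]
tcp_rot: [-180.0, -0.0, 153.9]
ft_force: [1.9, 0.4, 0.5]
finger_gap: 85.6
grip_force: 0.0
```

Call:
{"method": "apply_moves", "body": {
  "series": "-0.095 -0.0895 0 0 -1;-0.095 -0.0895 0 0 -1;-0.095 -0.0895 0 0 -1;-0.095 -0.0895 0 0 -1;-0.05 -0.047 0 0 -1"
}}

```text
time: 1.77
tool_pos: [526.0, -161.6, 230.6]
tcp_rot: [-179.9, -0.0, 153.8]
ft_force: [0.9, 0.1, 0.2]
finger_gap: 85.5
grip_force: 0.0
```

Call:
{"method": "apply_moves", "body": {
  "series": "0 0 0 0.06 -1;0 0 0 0.06 -1;0 0 0 0.06 -1;0 0 0 0.06 -1;0 0 0 0.06 -1"
}}

```text
time: 2.18
tool_pos: [525.4, -157.7, 230.6]
tcp_rot: [-180.0, -0.1, 119.1]
ft_force: [0.1, -0.3, 0.4]
finger_gap: 85.5
grip_force: 0.0
```

Call:
{"method": "apply_moves", "body": {
  "series": "0 0 0 0.06 -1;0 0 0 0.06 -1;0 0 0 0.06 -1;0 0 0 0.06 -1;0 0 0 0.06 -1"
}}

```text
time: 2.6
tool_pos: [525.4, -157.5, 230.7]
tcp_rot: [-179.9, -0.0, 84.8]
ft_force: [0.1, 1.0, -0.3]
finger_gap: 85.5
grip_force: 0.0
```

Call:
{"method": "apply_moves", "body": {
  "series": "0 0 0 0.06 -1;0 0 0 0.06 -1;0 0 0 0.06 -1;0 0 0 0.06 -1;0 0 0 0 -1"
}}

```text
time: 3.02
tool_pos: [525.5, -157.5, 230.8]
tcp_rot: [-179.9, 0.0, 57.3]
ft_force: [0.5, 0.1, 0.1]
finger_gap: 85.4
grip_force: 0.0
```

```bash
cat >> h.py <<'E'
from scipy.spatial.transform import Rotation as Ro
def wcloud(f):
    d=np.load('pics/%s.npz'%f);K=d['intrinsics'];D=d['depth'];v,u=np.mgrid[:384,:512]
    P=np.stack([(u-K[0,2])/K[0,0]*D,(v-K[1,2])/K[1,1]*D,D],-1)
    if 'extrinsics' in d: T=d['extrinsics']
    else:
        T=np.eye(4);T[:3,:3]=Ro.from_euler('xyz',d['tcp_rot'],degrees=True).as_matrix();T[:3,3]=d['tool_pos'];T=T@d['tool_from_camera']
    return P@T[:3,:3].T+T[:3,3],T,D
def tool(dx,dy,yaw):
    c,s=np.cos(np.radians(yaw)),np.sin(np.radians(yaw)); return np.round(np.array([c*dx+s*dy,s*dx-c*dy])/300,4)
E
python3 - <<'E'
from h import *
snap('wrist','w1');P,T,D=wcloud('w1');print(T[:3,3],(D==0).sum())
Z=P[...,2]
for lo,hi in [(85,96),(42,48),(17,27)]:
    m=(Z>lo)&(Z<hi)&(D>0); q=P[m][:,:2].astype(np.float32)
    print(lo,len(q), cv2.minAreaRect(q) if len(q)>10 else '', cv2.minEnclosingCircle(q) if len(q)>10 else '')
E
```

```text
[568.85472805 -90.40922014 373.11454255] 767
85 1576 ((536.21875, -195.90794372558594), (42.67880630493164, 41.240177154541016), 4.930624485015869) ((536.4404296875, -196.69601440429688), 21.612321853637695)
42 6817 ((574.5118408203125, -155.59320068359375), (233.86289978027344, 121.1529312133789), 44.743282318115234) ((559.8523559570312, -142.50831604003906), 118.55199432373047)
17 7347 ((491.95855712890625, -104.55142211914062), (284.5904846191406, 246.68594360351562), 63.92835235595703) ((471.52117919921875, -78.8598403930664), 158.74813842773438)
```

View pics/w1.png

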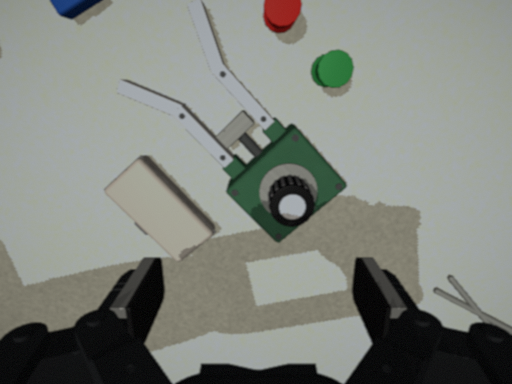

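Call:
{"method": "apply_moves", "body": {
  "series": "-0.0417 0.0515 0 0 -1;-0.0418 0.0515 0 0 -1;0 0 0.1 0 -1;0 0 0.12 0 -1;0 0 0.12 0 -1"
}}

```text
time: 3.48
tool_pos: [539.2, -196.1, 129.0]
tcp_rot: [179.9, -0.0, 57.9]
ft_force: [-0.6, 0.6, -0.4]
finger_gap: 85.3
grip_force: 0.0
```

Call:
{"method": "apply_moves", "body": {
  "series": "0 0 0.12 0 -1;0 0 0.08 0 -1;0 0 0.045 0 -1;0 0 0 0 -1;0 0 0 0 -1"
}}

```text
time: 3.9
tool_pos: [538.4, -195.3, 56.0]
tcp_rot: [-180.0, 0.0, 57.7]
ft_force: [1.6, -0.1, 0.7]
finger_gap: 85.3
grip_force: 0.0
```

Call:
{"method": "apply_moves", "body": {
  "series": "0 0 0 0 0.4;0 0 0 0 0.4;0 0 0 0 0.4;0 0 0 0 0.4;0 0 0 0 0.4"
}}

```text
time: 4.32
tool_pos: [538.5, -195.2, 57.9]
tcp_rot: [-180.0, -0.0, 57.6]
ft_force: [-9.2, 5.2, 13.7]
finger_gap: 40.3
grip_force: 79.9
```

Call:
{"method": "apply_moves", "body": {
  "series": "0 0 0 -0.035 0.6;0 0 0 -0.035 0.6;0 0 0 -0.035 0.6;0 0 0 -0.035 0.6;0 0 0 -0.035 0.6"
}}

```text
time: 4.73
tool_pos: [538.4, -195.0, 57.9]
tcp_rot: [-180.0, -0.0, 77.9]
ft_force: [-10.5, 5.6, 14.2]
finger_gap: 40.3
grip_force: 80.4
```

Call:
{"method": "apply_moves", "body": {
  "series": "0 0 0 -0.035 0.6;0 0 0 -0.035 0.6;0 0 0 -0.035 0.6;0 0 0 -0.035 0.6;0 0 0 0 0.6"
}}

```text
time: 5.15
tool_pos: [538.2, -195.0, 57.9]
tcp_rot: [-180.0, -0.0, 94.0]
ft_force: [-11.5, 5.2, 15.3]
finger_gap: 40.5
grip_force: 80.4
```

```bash
python3 -c "
from h import *
s=sense();print(s['wrist_torque'],s['tcp_rot'],s['finger_gap'],s['ft_force'],s['joint_efforts'],s['joint_pos'][5])"
```

```text
[0.91513022 1.57851334 0.19528434] [-1.79964910e+02 -3.06597030e-02  9.40248479e+01] 40.45556415460035 [-11.50679093   5.16959628  15.25690831] [ -1.01434037 -49.99377251 -44.63247299  -0.16749462  -4.08505574
  -1.37971323] -29.081187119483843
```

Call:
{"method": "apply_moves", "body": {
  "series": "0 0 0 -0.035 0.6;0 0 0 -0.035 0.6;0 0 0 -0.026 0.6;0 0 0 0 0.6"
}}

```text
time: 5.48
tool_pos: [538.0, -195.0, 57.9]
tcp_rot: [-180.0, -0.1, 104.9]
ft_force: [-11.3, 5.5, 16.2]
finger_gap: 40.5
grip_force: 80.5
```

```bash
cat > q.py <<'E'
from h import *
s=sense();print(s['time'],s['wrist_torque'].round(3),s['tcp_rot'].round(1),s['finger_gap'].round(1),s['ft_force'].round(1),s['joint_pos'][5].round(1))
E
python3 q.py
```

```text
Traceback (most recent call last):
  File "q.py", line 2, in <module>
    s=sense();print(s['time'],s['wrist_torque'].round(3),s['tcp_rot'].round(1),s['finger_gap'].round(1),s['ft_force'].round(1),s['joint_pos'][5].round(1))
                                                                               ^^^^^^^^^^^^^^^^^^^^^
AttributeError: 'float' object has no attribute 'round'
```

```bash
cat > q.py <<'E'
from h import *
s=sense();print(s['time'],s['wrist_torque'].round(3),s['tcp_rot'].round(1),s['finger_gap'],s['ft_force'].round(1),s['joint_pos'][5].round(1))
E
python3 q.py
```

```text
5.4833 [ 0.965  1.819 -0.77 ] [-1.800e+02 -1.000e-01  1.049e+02] 40.454017632155285 [-11.3   5.5  16.2] -40.0
```

Call:
{"method": "apply_moves", "body": {
  "series": "0 0 0 0 -0.4;0 0 0 0 -0.4;0 0 0 0 -0.4;0 0 0 0 -0.4;0 0 0 0 -0.4"
}}

```text
time: 5.9
tool_pos: [538.6, -195.4, 55.8]
tcp_rot: [180.0, 0.0, 104.7]
ft_force: [0.6, -0.1, -0.5]
finger_gap: 59.9
grip_force: 0.0
```

```bash
python3 q.py;  python3 - <<'E'
from h import *
d=snap('top','t2');c=d['frame'][165:235,270:410]
cv2.imwrite('pics/t2c.png',cv2.resize(c,(800,400),interpolation=cv2.INTER_CUBIC))
E
```

```text
5.9 [-0.032 -0.023 -0.001] [180.    0.  104.7] 59.86967706812404 [ 0.6 -0.1 -0.5] -39.8
```

View pics/t2c.png

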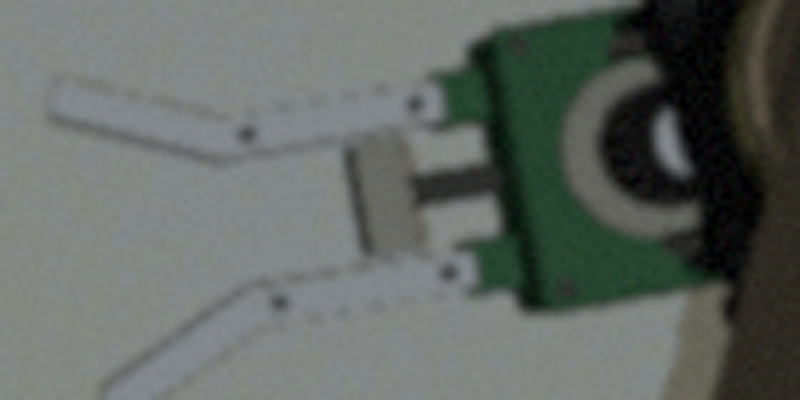

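Call:
{"method": "apply_moves", "body": {
  "series": "0 0 0 0 0.6;0 0 0 0 0.6;0 0 0 0 0.6;0 0 0 0 0.6;0 0 0 0 0.6"
}}

```text
time: 6.37
tool_pos: [538.0, -195.5, 56.1]
tcp_rot: [-179.9, -0.0, 104.7]
ft_force: [-5.4, 0.2, 5.4]
finger_gap: 40.3
grip_force: 80.4
```

Call:
{"method": "apply_moves", "body": {
  "series": "0 0 0 0.035 0.6;0 0 0 0.035 0.6;0 0 0 0.035 0.6;0 0 0 0.035 0.6;0 0 0 0.035 0.6"
}}

```text
time: 6.78
tool_pos: [538.0, -195.5, 56.1]
tcp_rot: [-179.9, 0.0, 84.5]
ft_force: [-4.3, 0.0, 5.2]
finger_gap: 40.8
grip_force: 80.2
```

Call:
{"method": "apply_moves", "body": {
  "series": "0 0 0 0.035 0.6;0 0 0 0.035 0.6;0 0 0 0.035 0.6;0 0 0 0.035 0.6;0 0 0 0.035 0.6"
}}

```text
time: 7.2
tool_pos: [538.0, -195.6, 56.1]
tcp_rot: [-180.0, 0.0, 64.4]
ft_force: [-3.8, 1.1, 5.9]
finger_gap: 40.5
grip_force: 80.2
```

Call:
{"method": "apply_moves", "body": {
  "series": "0 0 0 0.035 0.6;0 0 0 0.035 0.6;0 0 0 0.035 0.6;0 0 0 0.035 0.6;0 0 0 0.035 0.6"
}}

```text
time: 7.62
tool_pos: [538.0, -195.6, 56.1]
tcp_rot: [-180.0, 0.1, 44.4]
ft_force: [-5.1, 0.3, 5.1]
finger_gap: 40.7
grip_force: 80.2
```

Call:
{"method": "apply_moves", "body": {
  "series": "0 0 0 0.035 0.6;0 0 0 0.035 0.6;0 0 0 0.035 0.6;0 0 0 0.035 0.6;0 0 0 0.035 0.6"
}}

```text
time: 8.03
tool_pos: [538.0, -195.6, 56.1]
tcp_rot: [-180.0, 0.1, 24.3]
ft_force: [-4.9, -0.8, 4.3]
finger_gap: 40.5
grip_force: 80.2
```

Call:
{"method": "apply_moves", "body": {
  "series": "0 0 0 0.035 0.6;0 0 0 0.035 0.6;0 0 0 0.035 0.6;0 0 0 0.033 0.6;0 0 0 0 0.6"
}}

```text
time: 8.45
tool_pos: [538.0, -195.6, 56.1]
tcp_rot: [180.0, 0.1, 8.4]
ft_force: [-4.4, 0.1, 6.3]
finger_gap: 40.3
grip_force: 80.2
```

```bash
python3 q.py
```

```text
8.45 [-0.069  0.751 -0.214] [1.8e+02 1.0e-01 8.4e+00] 40.29658393025113 [-4.4  0.1  6.3] 56.5
```

Call:
{"method": "apply_moves", "body": {
  "series": "0 0 0 0.033 0.6;0 0 0 0 0.6;0 0 0 0 0.6;0 0 0 0 -1;0 0 0 0 -1"
}}

```text
time: 8.87
tool_pos: [538.4, -195.4, 55.7]
tcp_rot: [-180.0, -0.0, 4.9]
ft_force: [1.0, 0.2, 0.9]
finger_gap: 63.4
grip_force: 0.0
```

Call:
{"method": "apply_moves", "body": {
  "series": "0 0 0 0 -1;0 0 0 0 -1;0 0 0 0 -1;0 0 -0.08 0 -1;0 0 -0.1 0 -1"
}}

```text
time: 9.28
tool_pos: [536.0, -194.2, 107.0]
tcp_rot: [-179.8, 0.3, 4.9]
ft_force: [0.9, 0.0, -0.1]
finger_gap: 85.5
grip_force: 0.0
```

Call:
{"method": "apply_moves", "body": {
  "series": "0 0 -0.1 -0.06 -1;0 0 -0.1 -0.06 -1;0 0 -0.1 -0.06 -1;0 0 -0.1 -0.06 -1;0 0 0 -0.06 -1"
}}

```text
time: 9.7
tool_pos: [541.5, -196.7, 238.0]
tcp_rot: [179.4, -0.3, 39.6]
ft_force: [0.9, -0.1, 1.2]
finger_gap: 85.2
grip_force: 0.0
```

Call:
{"method": "apply_moves", "body": {
  "series": "0 0 0 -0.06 -1;0 0 0 -0.06 -1;0 0 0 -0.06 -1;0 0 0 -0.06 -1;0 0 0 -0.06 -1"
}}

```text
time: 10.12
tool_pos: [538.5, -195.3, 229.8]
tcp_rot: [180.0, -0.0, 74.0]
ft_force: [0.4, -0.0, 0.4]
finger_gap: 85.6
grip_force: 0.0
```

Call:
{"method": "apply_moves", "body": {
  "series": "0 0 0 -0.06 -1;0 0 0 -0.04 -1;0 0 0 0 -1"
}}

```text
time: 10.37
tool_pos: [538.5, -195.3, 229.8]
tcp_rot: [180.0, -0.0, 85.4]
ft_force: [0.9, 0.5, -0.2]
finger_gap: 85.2
grip_force: 0.0
```

```bash
python3 q.py;  python3 - <<'E'
from h import *
d=snap('wrist','w2')
cv2.imwrite('pics/w2b.png',cv2.resize(d['frame'],(800,600),interpolation=cv2.INTER_CUBIC))
E
```

```text
10.3667 [-0.021  0.016  0.061] [180.   -0.   85.4] 85.24372248336219 [ 0.9  0.5 -0.2] -20.4
```

View pics/w2b.png

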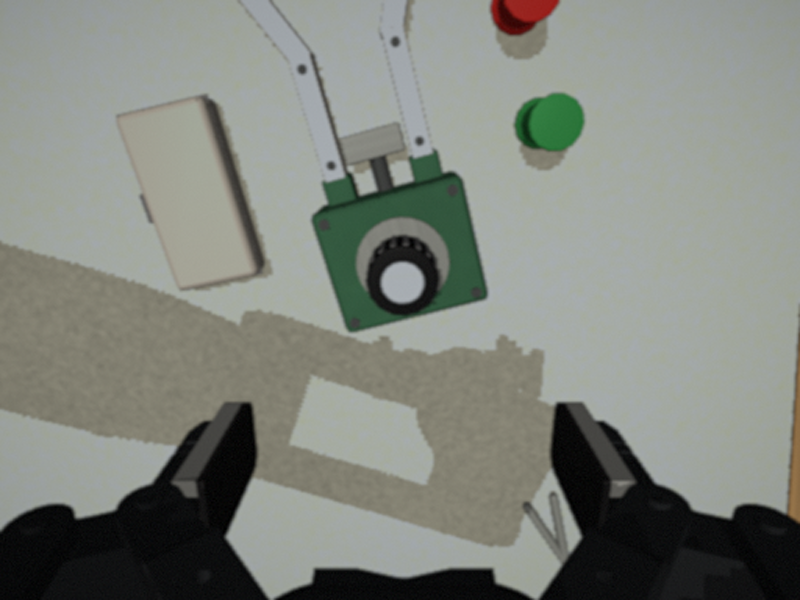

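Run:
```python
from h import *
P,T,D=wcloud('w2');K=np.load('pics/w2.npz')['intrinsics'];s=.64
def g(a,b,z):
    r=T[:3,:3]@np.linalg.inv(K)@[a*s,b*s,1]; return (T[:3,3]+r*(z-T[2,3])/r[2])[:2]
L={n:g(*p) for n,p in dict(a1=(302,69,22),a2=(331,165,22),b1=(395,41,22),b2=(419,140,22),dial=(403,284,91),h1=(314,217,45),h2=(459,174,45),h3=(487,293,45),h4=(349,331,45),s1=(340,139,23),s2=(400,124,23),sc1=(324,224,45),sc2=(452,189,45),sc3=(476,293,45),sc4=(355,323,45)).items()}
for k,v in L.items(): print(k,v.round(1))
an=lambda v:np.degrees(np.arctan2(v[1],v[0]))
print(an(L['a2']-L['a1']),an(L['b2']-L['b1']),an(L['h3']-L['h2']),an(L['h4']-L['h1']),an(L['sc3']-L['sc2']),an(L['sc4']-L['sc1']))
print((L['a1']+L['b1'])/2,(L['a2']+L['b2'])/2)
h=sum(L['h%d'%i] for i in (1,2,3,4))/4;print('hc',h)
for y in (-79.5,):
    e=np.array([np.cos(np.radians(y)),np.sin(np.radians(y))]);n=np.array([-e[1],e[0]])
    for k,v in L.items(): w=v-L['dial'];print(k,(w@e+95).round(1),(w@n).round(1))
m=(P[...,2]>41)&(P[...,2]<49)&(np.hypot(P[...,0]-538,P[...,1]+195)<75)&(D>0)
print(cv2.minAreaRect(P[m][:,:2].astype(np.float32)))
```

```text
a1 [484.5 -74.8]
a2 [ 495.1 -133.6]
b1 [543.4 -63.9]
b2 [ 553.9 -122.7]
dial [ 537.3 -198.3]
h1 [ 483.6 -163.2]
h2 [ 576.4 -144.2]
h3 [ 591.3 -222.7]
h4 [ 496.7 -242.1]
s1 [ 503.1 -117.9]
s2 [ 542.4 -111.9]
sc1 [ 489.3 -168.1]
sc2 [ 571.6 -152.9]
sc3 [ 584.  -222.1]
sc4 [ 501.5 -236.7]
-79.72065228326234 -79.9200260934983 -79.2674288799674 -80.53600710633235 -79.85929652406017 -79.9491112420285
[513.9359999  -69.30842551] [ 524.50105781 -128.14619113]
hc [ 536.99989278 -193.05465084]
a1 -36.1 -29.4
a2 23.7 -29.6
b1 -36.1 30.5
b2 23.7 30.1
dial 95.0 0.0
h1 50.7 -46.4
h2 48.9 48.3
h3 128.8 48.6
h4 130.7 -47.8
s1 9.7 -18.9
s2 11.0 20.8
sc1 56.6 -41.6
sc2 56.6 42.0
sc3 126.9 41.6
sc4 126.2 -42.2
((535.7845458984375, -194.27587890625), (99.76739501953125, 84.63135528564453), 10.209769248962402)
```

Call:
{"method": "apply_moves", "body": {
  "series": "0.06 -0.0163 0 0.009 -1;0.11 -0.0297 0 0 -1;0.12 -0.0324 0 0 -1;0.12 -0.0324 0 0 -1;0.12 -0.0324 0 0 -1"
}}

```text
time: 10.83
tool_pos: [511.2, -31.5, 229.8]
tcp_rot: [180.0, -0.0, 83.8]
ft_force: [0.9, 0.0, -0.2]
finger_gap: 85.5
grip_force: 0.0
```

Call:
{"method": "apply_moves", "body": {
  "series": "0.12 -0.0324 0 0 -1;0.12 -0.0324 0 0 -1;0.12 -0.0324 0 0 -1;0.12 -0.0324 0 0 -1;0.12 -0.0324 0 0 -1"
}}

```text
time: 11.25
tool_pos: [481.3, 153.0, 230.1]
tcp_rot: [180.0, -0.0, 83.9]
ft_force: [-0.2, -0.4, -0.6]
finger_gap: 85.7
grip_force: 0.0
```

Call:
{"method": "apply_moves", "body": {
  "series": "0 0 0.08 0 -1;0 0 0.12 0 -1;0 0 0.12 0 -1;0 0 0.1 0 -1;0 0 0 0 -1"
}}

```text
time: 11.67
tool_pos: [476.9, 150.4, 96.9]
tcp_rot: [-179.4, 0.2, 83.9]
ft_force: [-1.3, -0.8, -1.4]
finger_gap: 85.2
grip_force: 0.0
```

```bash
python3 q.py;  python3 - <<'E'
from h import *
d=snap('wrist','w3')
P,T,D=wcloud('w3');m=(P[...,2]>19)&(P[...,2]<30)&(np.hypot(P[...,0]-472,P[...,1]-117)<75)&(D>0)
print(m.sum(),cv2.minAreaRect(P[m][:,:2].astype(np.float32)))
E
```

```text
11.6667 [-0.016  0.078 -0.021] [-179.4    0.2   83.9] 85.15766709069096 [-1.3 -0.8 -1.4] 17.7
8048 ((468.24755859375, 115.17056274414062), (110.14503479003906, 44.132843017578125), 84.52073669433594)
```

View pics/w3.png

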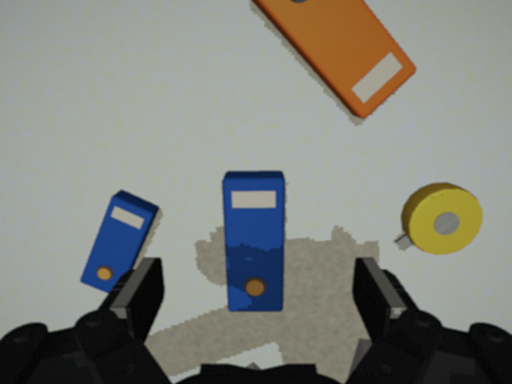

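Call:
{"method": "apply_moves", "body": {
  "series": "0 -0.007 0.06 0 -0.7;0 0 0.1 0 -0.7;0 0 0.1 0 -0.7;0 0 0.07 0 -0.7;0 0 0 0 -0.7"
}}

```text
time: 12.13
tool_pos: [478.2, 150.9, 2.9]
tcp_rot: [-179.8, 0.1, 84.0]
ft_force: [-0.8, -0.2, -1.2]
finger_gap: 72.9
grip_force: 0.0
```

Call:
{"method": "apply_moves", "body": {
  "series": "0 0 0 0 -0.7;0 0 0 0 -0.7;0 0 0 0 0.6;0 0 0 0 0.6;0 0 0 0 0.6",
  "squeeze": 40
}}

```text
time: 12.55
tool_pos: [481.4, 151.8, 7.2]
tcp_rot: [179.8, -0.1, 84.1]
ft_force: [-3.0, 0.7, 8.4]
finger_gap: 44.1
grip_force: 38.6
```

Call:
{"method": "apply_moves", "body": {
  "series": "0 0 0 0 0.6;0 0 0 0 0.6;0 0 0 0 0.6"
}}

```text
time: 12.8
tool_pos: [481.4, 151.9, 7.1]
tcp_rot: [179.8, -0.1, 84.1]
ft_force: [-3.1, -0.4, 10.7]
finger_gap: 43.7
grip_force: 38.8
```

```bash
python3 q.py
```

```text
12.8 [-0.05   0.607 -0.16 ] [ 1.798e+02 -1.000e-01  8.410e+01] 43.67269611327639 [-3.1 -0.4 10.7] 17.6
```

Call:
{"method": "apply_moves", "body": {
  "series": "0 0 -0.01 -0.035 0.6;0 0 0 -0.035 0.6;0 0 0 -0.035 0.6;0 0 0 -0.0355 0.6;-0.04 -0.006 0 0 0.6"
}}

```text
time: 13.22
tool_pos: [480.5, 140.4, 8.5]
tcp_rot: [179.9, -0.0, 100.5]
ft_force: [0.0, 0.2, -2.2]
finger_gap: 43.5
grip_force: 40.0
```

Call:
{"method": "apply_moves", "body": {
  "series": "-0.056 -0.0075 0 0 0.6;-0.056 -0.0067 0 0 0.6;0 0 0 0 0.6;0 0 0 0 0.6;0 0 0 0 0.6"
}}

```text
time: 13.63
tool_pos: [482.1, 105.3, 8.1]
tcp_rot: [180.0, -0.0, 100.1]
ft_force: [0.4, -0.9, -2.3]
finger_gap: 44.1
grip_force: 40.1
```

```bash
python3 q.py;  python3 - <<'E'
from h import *
d=snap('top','t3');snap('wrist','w4')
for f,z0 in (('t3',18),('w4',18)):
    P,T,D=wcloud(f);m=(P[...,2]>z0)&(P[...,2]<34)&(np.hypot(P[...,0]-490,P[...,1]-72)<70)&(D>0)
    print(m.sum(),cv2.minAreaRect(P[m][:,:2].astype(np.float32)))
c=d['frame'][150:250,200:400]
cv2.imwrite('pics/t3c.png',cv2.resize(c,(800,400),interpolation=cv2.INTER_CUBIC))
E
```

```text
13.6333 [0.051 0.008 0.011] [180.   -0.  100.1] 44.10250661907813 [ 0.4 -0.9 -2.3] -3.7
318 ((492.8025817871094, 28.353839874267578), (43.7615966796875, 29.130765914916992), 5.5633864402771)
13676 ((481.99273681640625, 87.21034240722656), (70.97642517089844, 69.91738891601562), 5.918185234069824)
```

View pics/t3c.png

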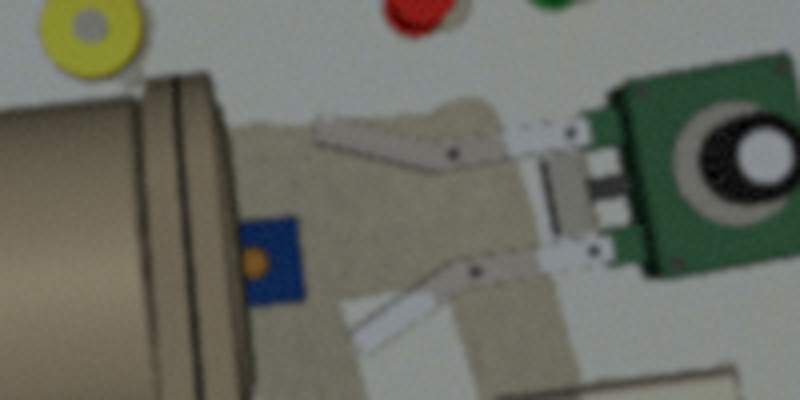

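Run:
```python
from h import *
for f in('w4','t3'):
    P,T,D=wcloud(f);F=np.load('pics/%s.npz'%f)['frame'].astype(int)
    m=(F[...,0]>F[...,2]+25)&(F[...,0]>F[...,1]+20)&(D>0)&(P[...,2]>15)&(np.hypot(P[...,0]-490,P[...,1]-80)<90)
    q=P[m]; print(f,m.sum(),np.percentile(q[:,2],[5,50,95]),cv2.minAreaRect(q[:,:2].astype(np.float32)))
    # tail end / nose edge, side edges
    for lo in range(10,140,10):
        r=q[(q[:,1]>=lo)&(q[:,1]<lo+10)]
        if len(r)>15: print(lo,np.percentile(r[:,0],[1,99]).round(1),r[:,1].min().round(1),r[:,1].max().round(1),r[:,2].mean().round(1))
```

```text
w4 10653 [20.71482749 24.21175058 25.20056839] ((482.7934265136719, 87.3047866821289), (44.77762985229492, 69.93003845214844), 5.814848899841309)
50 [465.  504.7] 51.6 60.0 24.0
60 [464.5 505.9] 60.0 70.0 24.2
70 [463.1 504.8] 70.0 80.0 24.2
80 [461.8 503.7] 80.0 90.0 24.3
90 [460.5 502.8] 90.0 100.0 24.4
100 [458.6 502.8] 100.0 110.0 24.2
110 [458.5 501. ] 110.0 120.0 25.0
120 [465.9 499.8] 120.0 123.9 20.7
t3 226 [23.23936874 25.49112431 27.83437228] ((492.2894287109375, 28.490877151489258), (40.19336700439453, 27.47625732421875), 7.684179782867432)
10 [474.1 510.9] 13.7 19.8 25.4
20 [472.2 512. ] 21.6 29.7 25.6
30 [472.1 511.9] 31.7 39.7 25.5
```

View pics/w4.png

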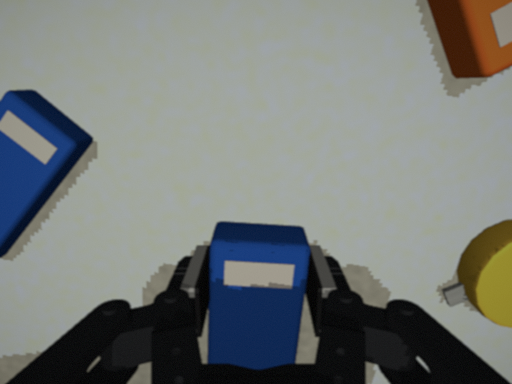

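Call:
{"method": "apply_moves", "body": {
  "series": "0 0 0 -0.0367 0.6;-0.0012 0.0048 0 0 0.6;-0.05 -0.0036 0 0 0.6;-0.05 -0.0036 0 0 0.6;-0.05 -0.0036 0 0 0.6"
}}

```text
time: 14.15
tool_pos: [491.6, 61.3, 7.9]
tcp_rot: [180.0, -0.0, 104.4]
ft_force: [1.0, 0.3, -1.9]
finger_gap: 43.8
grip_force: 40.0
```

Call:
{"method": "apply_moves", "body": {
  "series": "-0.05 -0.0036 0 0 0.6;-0.033 -0.0024 0 0 0.6;0 0 0 0 0.6;0 0 0 0 0.6"
}}

```text
time: 14.48
tool_pos: [496.0, 36.6, 7.8]
tcp_rot: [180.0, -0.0, 104.3]
ft_force: [-0.5, -0.3, -1.3]
finger_gap: 43.7
grip_force: 40.1
```

```bash
python3 q.py;  python3 - <<'E'
from h import *
d=snap('top','t4')
c=d['frame'][150:250,220:380]
cv2.imwrite('pics/t4c.png',cv2.resize(c,(800,500),interpolation=cv2.INTER_CUBIC))
E
```

```text
14.4833 [-0.022 -0.009 -0.011] [180.   -0.  104.3] 43.70626035236387 [-0.5 -0.3 -1.3] -16.0
```

View pics/t4c.png

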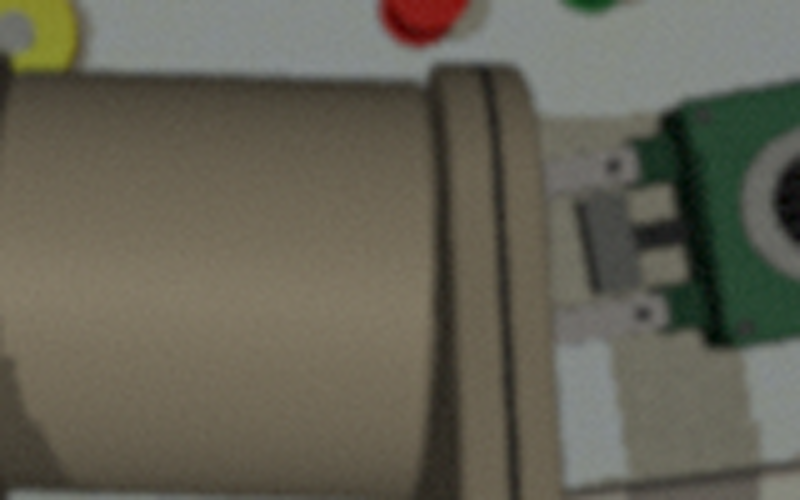

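Call:
{"method": "apply_moves", "body": {
  "series": "-0.013 -0.001 0 0 0.6;-0.013 -0.001 0 0 0.6;-0.013 -0.001 0 0 0.6;0 0 0 0 0.6"
}}

```text
time: 14.87
tool_pos: [497.8, 24.7, 7.7]
tcp_rot: [-180.0, -0.0, 104.4]
ft_force: [-0.7, 1.6, -1.5]
finger_gap: 43.5
grip_force: 40.6
```

Call:
{"method": "apply_moves", "body": {
  "series": "-0.013 -0.001 0 0 0.6;-0.013 -0.001 0 0 0.6;0 0 0 0 0.6;0 0 0 0 0.6"
}}

```text
time: 15.2
tool_pos: [499.4, 16.6, 7.8]
tcp_rot: [-180.0, 0.0, 104.4]
ft_force: [-0.9, -0.5, -2.5]
finger_gap: 43.9
grip_force: 40.8
```

```bash
python3 q.py
```

```text
15.2 [-0.266  0.107 -0.139] [-180.     0.   104.4] 43.898737560768986 [-0.9 -0.5 -2.5] -18.3
```

Call:
{"method": "apply_moves", "body": {
  "series": "-0.012 -0.001 0 0 0.6;-0.01 -0.001 0.005 0 0.6;0 0 0.006 0 0.6;0 0 0 0 0.6;0 0 0 0 0.6"
}}

```text
time: 15.62
tool_pos: [500.7, 11.2, 6.9]
tcp_rot: [-180.0, -0.1, 104.3]
ft_force: [-15.1, 6.6, 27.6]
finger_gap: 43.5
grip_force: 45.3
```

```bash
python3 q.py
```

```text
15.6167 [ 0.76   2.958 -1.077] [-1.800e+02 -1.000e-01  1.043e+02] 43.5243913206304 [-15.1   6.6  27.6] -19.0
```

Call:
{"method": "apply_moves", "body": {
  "series": "0 0 -0.004 0 -0.3;0 0 0 0 -0.3;0 0 0 0 -0.3;0 0 0 0 -0.3;0 0 -0.06 0 -0.3"
}}

```text
time: 16.03
tool_pos: [497.5, 10.7, 20.5]
tcp_rot: [-179.7, -0.1, 104.4]
ft_force: [-0.2, -0.3, -0.6]
finger_gap: 55.3
grip_force: 0.0
```

Call:
{"method": "apply_moves", "body": {
  "series": "0 0 -0.1 0 -0.3;0 0 -0.12 0.036 1;0.1 0 0 0 1;0.1 0 0 0 1;0 0 0 0 1"
}}

```text
time: 16.45
tool_pos: [489.5, 73.2, 90.4]
tcp_rot: [179.9, -0.1, 100.4]
ft_force: [-0.9, -0.0, -1.0]
finger_gap: 7.0
grip_force: 0.0
```

Call:
{"method": "apply_moves", "body": {
  "series": "0 0 0 0 1;0 0 0 0 1"
}}

```text
time: 16.62
tool_pos: [489.5, 69.4, 89.3]
tcp_rot: [-180.0, 0.0, 100.3]
ft_force: [0.4, 0.7, 0.5]
finger_gap: 0.3
grip_force: 0.0
```

```bash
python3 q.py
python3 - <<'E'
from h import *
for n,f in (('wrist','w5'),('top','t5')):
    d=snap(n,f)
    P,T,D=wcloud(f);F=d['frame'].astype(int)
    m=(F[...,0]>F[...,2]+25)&(F[...,0]>F[...,1]+20)&(D>0)&(P[...,2]>15)&(P[...,2]<32)&(np.hypot(P[...,0]-508,P[...,1]+25)<80)
    q=P[m]; print(f,m.sum(),cv2.minAreaRect(q[:,:2].astype(np.float32)) if len(q)>5 else '')
E
```

```text
16.6167 [-0.003 -0.02  -0.014] [-180.     0.   100.3] 0.3211821957579367 [0.4 0.7 0.5] -8.2
w5 175 ((510.9684753417969, -49.870147705078125), (12.021498680114746, 36.799591064453125), 5.018814563751221)
t5 269 ((515.1366577148438, -62.656654357910156), (41.789573669433594, 34.14030456542969), 1.1625641584396362)
```

Call:
{"method": "apply_moves", "body": {
  "series": "0 0.0015 0.08 0 1;0 0 0.1 0 1;0 0 0.07 0 1;0 0 0.028 0 1;0 0 0 0 1"
}}

```text
time: 17.13
tool_pos: [487.8, 69.0, 3.7]
tcp_rot: [-179.7, -0.0, 100.2]
ft_force: [0.5, -0.5, -0.9]
finger_gap: -0.3
grip_force: 0.0
```

Call:
{"method": "apply_moves", "body": {
  "series": "-0.03 0 0 0 1;-0.03 0 0 0 1;-0.02 0 0 0 1;-0.015 0 0 0 1;0 0 0 0 1"
}}

```text
time: 17.55
tool_pos: [496.4, 40.5, 7.5]
tcp_rot: [179.9, 0.0, 100.2]
ft_force: [-0.7, -0.3, 0.3]
finger_gap: 0.2
grip_force: 0.0
```

Call:
{"method": "apply_moves", "body": {
  "series": "-0.015 0 0 0 1;-0.015 0 0 0 1;-0.015 0 0 0 1;-0.015 0 0 0 1;0 0 0 0 1"
}}

```text
time: 17.97
tool_pos: [499.0, 24.1, 6.9]
tcp_rot: [179.9, -0.0, 100.3]
ft_force: [1.0, 1.1, 1.1]
finger_gap: 0.2
grip_force: 0.7
```

```bash
python3 q.py
```

```text
17.9667 [0.268 0.001 0.019] [179.9  -0.  100.3] 0.18274715328911506 [1.  1.1 1.1] -13.4
```

Call:
{"method": "apply_moves", "body": {
  "series": "-0.01 0 0 0 1;-0.01 0 0 0 1;-0.01 0 0 0 1;-0.008 0 0 0 1;0 0 0 0 1"
}}

```text
time: 18.38
tool_pos: [500.7, 13.3, 6.7]
tcp_rot: [180.0, -0.0, 100.3]
ft_force: [-0.5, 4.3, 2.7]
finger_gap: 0.1
grip_force: 2.0
```

Call:
{"method": "apply_moves", "body": {
  "series": "-0.004 0 0 0 1;-0.004 0 0 0 1;0 0 0 0 1;0 0 0 0 1"
}}

```text
time: 18.72
tool_pos: [501.0, 11.1, 6.6]
tcp_rot: [180.0, -0.0, 100.3]
ft_force: [-0.4, 4.3, 3.1]
finger_gap: 0.0
grip_force: 2.6
```

```bash
python3 q.py
```

```text
18.7167 [ 0.765  0.075 -0.011] [180.   -0.  100.3] 0.007984602414979326 [-0.4  4.3  3.1] -14.9
```

Call:
{"method": "apply_moves", "body": {
  "series": "-0.004 0 0 0 1;-0.004 0 0 0 1;0 0 0 0 1"
}}

```text
time: 18.97
tool_pos: [501.4, 8.7, 6.6]
tcp_rot: [180.0, -0.0, 100.3]
ft_force: [-0.6, 5.8, 3.9]
finger_gap: 0.3
grip_force: 2.6
```

Call:
{"method": "apply_moves", "body": {
  "series": "-0.004 0 0 0 1;0 0 0 0 1;0 0 0 0 1"
}}

```text
time: 19.22
tool_pos: [501.6, 7.6, 6.6]
tcp_rot: [180.0, -0.0, 100.3]
ft_force: [-1.2, 5.8, 4.4]
finger_gap: 0.0
grip_force: 2.7
```

```bash
python3 q.py
```

```text
19.2167 [0.83  0.119 0.042] [180.   -0.  100.3] 0.005599295919498061 [-1.2  5.8  4.4] -15.3
```

Call:
{"method": "apply_moves", "body": {
  "series": "-0.004 0 0 0 1;0 0 0 0 1;0 0 0 0 1"
}}

```text
time: 19.47
tool_pos: [501.7, 7.0, 6.6]
tcp_rot: [180.0, -0.1, 100.3]
ft_force: [-1.6, 8.3, 5.7]
finger_gap: -0.1
grip_force: 4.4
```

Call:
{"method": "apply_moves", "body": {
  "series": "-0.004 0 0 0 1;0 0 0 0 1;0 0 0 0 1"
}}

```text
time: 19.72
tool_pos: [501.7, 6.9, 6.6]
tcp_rot: [180.0, -0.2, 100.3]
ft_force: [-3.1, 14.2, 7.0]
finger_gap: -0.4
grip_force: 7.3
```

Call:
{"method": "apply_moves", "body": {
  "series": "0.01 0 0 0 1;0.04 0 0 0 1;0.08 0 0 0 1;0.05 0 -0.06 0 1;0 0 -0.12 0 1"
}}

```text
time: 20.13
tool_pos: [486.9, 60.1, 55.7]
tcp_rot: [-179.4, -0.1, 100.3]
ft_force: [0.4, 0.2, -0.6]
finger_gap: -0.4
grip_force: 0.0
```

Call:
{"method": "apply_moves", "body": {
  "series": "0.1 0 -0.12 0 1;0.1 0 -0.12 0 1;0.12 0 -0.12 0 1;0.12 0 0 0 1;0 0 0 0 1"
}}

```text
time: 20.55
tool_pos: [471.3, 180.2, 156.6]
tcp_rot: [179.7, -0.1, 100.5]
ft_force: [0.3, -0.2, -1.6]
finger_gap: -0.1
grip_force: 0.0
```

```bash
python3 q.py
python3 - <<'E'
from h import *
d=snap('top','t6');P,T,D=wcloud('t6');Z=P[...,2]
c=d['frame'][140:290,270:430]
cv2.imwrite('pics/t6c.png',cv2.resize(c,(640,600),interpolation=cv2.INTER_CUBIC))
F=d['frame'].astype(int)
m=(F[...,0]>F[...,2]+25)&(F[...,0]>F[...,1]+20)&(Z>15)&(Z<32)&(np.hypot(P[...,0]-513,P[...,1]+45)<80)
print(cv2.minAreaRect(P[m][:,:2].astype(np.float32)))
E
```

```text
20.55 [-0.015  0.031  0.   ] [ 1.797e+02 -1.000e-01  1.005e+02] -0.09600775182243196 [ 0.3 -0.2 -1.6] 4.5
((515.2545776367188, -57.973602294921875), (42.616432189941406, 108.92122650146484), 9.7185640335083)
```

View pics/t6c.png

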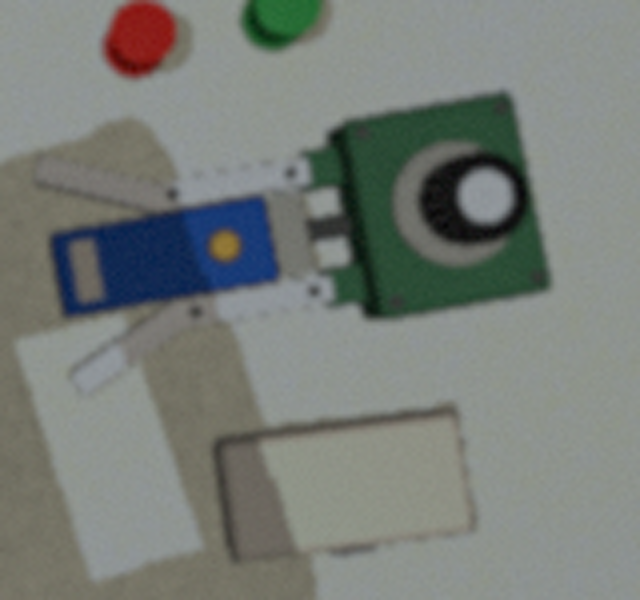

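The picture shows the carrier in the channel, its nose at crop (275, 240) flush with the steel stop. The spools and the case have not moved.

```bash
python3 -c "
from bench import *
print(hand_in())"
```

```text
the job is handed in; nothing more can be done
None
```

The job is handed in: I turned the dial to its zero stop and then five clicks clockwise, pushed the carrier in until it met the back stop (14 N at contact), and moved the arm clear, with about 21 s of the 72 s used and the spools and case unmoved in the last picture.

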